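# Set the swing boom of a colour reader and hold it out at its scale mark

### The arm

A 6-joint arm with a two-finger parallel gripper is mounted at the origin on the work surface. World frame = base frame: x ahead of the robot, y to its left, z up, the work surface at z = 0. Lengths are in mm, angles in rad, forces in N, time in s.
With the tool pointing down it reaches from about 400 to 825 mm from the base axis. Payload 7 kg.
Tool frame: the origin (TCP) lies midway between the tips of the shut fingers; the grasp point (between the pads) lies 19 mm behind it; z points along the fingers, y is the line along which they close (so a half turn about z gives the same grasp; the last joint's range is limited). The gripper opens to 88 mm and grips with 3 to 60 N. Pads are 19 mm wide; open, the fingers measure 130 mm over their backs; the gripper's body (78 mm by 193 mm) begins 47 mm behind the grasp point.
Start: joints at [-1.022, 0.359, 0.012, 0, -1.224, -0.288], TCP at [174.025, -652.158, 226.561] pointing down, gripper open.
Joint ranges: [-3.07, 3.07], [-1.43, 2.12], [-1.02, 1.25], [-3.03, 1.67], [-3.05, -0], [-3.03, 3.03]. Speed limits (rad/s): [2.39, 2.39, 3.01, 3.14, 3.14, 3.14].

### API

Orientations are given as [roll, pitch, yaw] about the fixed x, y, z axes, in that order (R = Rz(yaw) Ry(pitch) Rx(roll)).
In Python, from station import ctrl gives the robot as it stands.
- The arm moves only by the tool arm_command, never from a script. Its argument "deltas" is a list of rows, each a list of 3 entries, a list of its own where there are three numbers: the turn, a rotation vector about the tool's x, y, z in rad, then the shift along the tool's x, y, z in m, then the opening in per cent of the stroke, from 0 (shut) to 100 (fully open). A call has 1 to 5 rows; each row is the pose to reach, as a shift and turn from the pose commanded when the call began, along the tool's axes at that moment; what a row does not reach only later rows make up. A row lasts 1/10 s, in which the tool goes at most 50 mm and 8.59 degrees, less where a joint would pass 70% of its speed; a pose out of reach is approached as far as the arm can. A call with a gripper value outside its range is refused whole. The fingers move at their own pace and stop on an object; "squeeze" is the grip in N (left out, the last holds). Time passes only in rows, so rows that repeat a pose let the fingers close. It gives the time, the measured TCP pose, the force, the opening and the grip force at its end, in the units of the state.
- ctrl.sense(): the state, without advancing time (a new reading comes with each control period).
- ctrl.snapshot(name): name is "scene" or "top" or "wrist"; returns a dict with "frame" (400x640x3 uint8, red, green, blue), "z_map" (400x640 float32, mm along the optical axis (not along the pixel's ray), 0 where there is no reading), "fx", "fy", "cx", "cy" (pixels), "D" ([k1, k2, p1, p2, k3] as OpenCV has them; the pictures are not rectified), "cam_to_world" (4x4, takes a point from camera to world coordinates). Camera axes: x right, y down, z forward; pixel columns grow to the right and rows downward; lengths in mm; the calibration is good to about 2 mm. A picture is of the moment at which its call begins.
- ctrl.finish_job(): hands the job in; it is judged then, once.
The state is a dict: "t": time; "q": joint angles; "qd": joint speeds; "joint_efforts": joint torques, N m; "position": TCP position; "eef_rot": TCP orientation; "wrist_force": force on the tool from outside, world axes, zero at the start; "wrist_torque": the same for the moment, N m; "gripper_width": opening from 0.0 (shut) to 1.0 (fully open); "grasp_force": force on a finger pad.
Only numpy, scipy, OpenCV 4.12 (cv2) and the standard library are available. Lean on these libraries where they do the work, as an engineer would, in place of code of your own. Each camera call takes 0.05 s, during which the arm holds its last target. There are 200 camera calls.

### The job

Set the colour reader for the next spot on the test panel. Turn the round black swing knob in small turns, leaving the boom itself alone, until the boom's blue pointer stands at the red tab on the white dial; then push the green lock button fully down, take the telescoping arm by the black grip on its head, draw it out until its black pointer stands at the red tab on the boom's scale, and finish while still holding it there by the grip, because the arm springs back if it is let go. Do not disturb the glassware, bottles and other things on the bench.

Things in the scene. Friction and masses are not known exactly. Their poses are not given: they have to be found in the camera images.
- boom: Aluminium channel boom, 30 mm wide, top 150 mm above the bench, from a 52 mm hub (top 155 mm) out to 212 mm; swings level about the column over a fixed white dial (244 mm across, top 116 mm). Origin: on the vertical swing axis at bench height; x along the boom outwards, z up. Stiff: 1.7 N m to push it round. Geared to swing_knob: 8 knob turns make 1 boom turn, the opposite way.
- swing_knob (a joint): Round black fluted knob, 40 mm in diameter, 156 to 190 mm above the bench, on a vertical shaft 91 mm from the swing axis behind the boom. Rad, 0 at the start, grows counter-clockwise seen from above, range -6 to 1; stays where left, takes about 0.2 N m. Clockwise by 1 rad swings the boom 0.125 rad counter-clockwise; the red dial tab always starts counter-clockwise of the pointer.
- swing_knob_grip (a point): Point on the swing knob's axis, 173 mm above the bench, 17 mm below its top: where to grip it, from above, at any yaw.
- swing_pointer (a point): Tip of the boom's blue swing pointer, which sticks out level at right angles to the boom (towards the boom's y), 101 mm from the swing axis, just above the white dial. The pointer is 3 mm wide.
- swing_tab_line (a point): Inner end of the line of the red tab clamped on the dial's rim, 101 mm from the swing axis: the pointer's tip comes to this point. The line is 2.6 mm wide. The tab is screwed fast.
- lock_button (a joint): Green lock button, 18 mm in diameter, on the boom's top 63 mm from the swing axis, standing in a black housing 158 mm high. Value in m: 0 up (arm locked), 0.006 fully down (arm free; it is freed from about 0.004). Sliding it down takes about 3.5 N; it has no spring and stays where it is put.
- lock_button_top (a point): Centre of the lock button's upper face (170 mm above the bench when up); press it straight down.
- reach_arm: Telescoping arm: steel bar in the boom's channel with the white reader head (50 x 46 mm, top 155 mm above the bench, lens below at 99 mm) on its outer end. Origin and axes as the boom's when home; slides out along the boom's x by up to 105 mm. Locked, it gives only 1 to 2 mm. A spring draws it home with 5 N at home to 6.5 N fully out, plus about 1 N of friction.
- reach_grip (a point): Middle of the black upright grip on the reader head: a rubber post 26 mm in diameter, from 155 to 192 mm above the bench; this point lies on its axis, 174 mm above the bench and 18 mm below its top, 245 mm from the swing axis when home. It can be gripped from above at any yaw.
- reach_pointer (a point): Middle of the black pointer that crosses the boom's channel, fixed to the arm, 145 mm inwards of the grip's axis; it moves along the boom with the arm. The bar is 3 mm wide along the boom. x axis along the boom outwards.
- reach_tab_line (a point): Point on the boom's centre line level with the 3 mm line of the red tab clamped on the channel's side (the boom's y side): the arm's pointer comes to this point. x axis along the boom outwards. The tab is screwed fast, 55 to 90 mm from the pointer's home. The boom's scale has a line every 10 mm.
- panel: Bystander: coated test panel, 105 x 140 x 4 mm, lying on the reader's sample stage (50 mm high) under the head. Origin: centre of its underside.
- cal_tile: Bystander: black calibration puck, 48 mm in diameter, 12 mm high, on the reader's base plate (14 mm high). Origin: centre of its underside.
- beaker_a: Bystander: glass beaker, 88 mm in diameter, 115 mm high. Origin: centre of its underside.
- beaker_b: Bystander: glass beaker, 70 mm in diameter, 95 mm high. Origin: centre of its underside.
- jar_white: Bystander: closed white jar, 68 mm in diameter, 65 mm high. Origin: centre of its underside.
- bottle_amber: Bystander: closed amber bottle, 60 mm in diameter, 130 mm high. Origin: centre of its underside.
- tape_roll: Bystander: roll of tan tape lying flat, 96 mm in diameter, 48 mm high. Origin: centre of its underside.
- jug: Bystander: dark grey jug with a blue cap, 110 mm in diameter, 169 mm high, handle to its y side. Origin: centre of its underside.

How it is judged:
By the outcome, as a careful person would: the job done as asked, in the order asked, and still so for the second after the job is handed in, while the arm keeps its last pose, push and grip.
It also fails if it takes over 72 s, if anything falls off the work surface, if the arm or the gripper's body presses on something with over 40 N, if the wrist force passes 120 N, or if a joint passes its speed limit or range.

## Working session

There is one attempt and no reset: what is moved stays moved. The work goes in short steps, Python scripts to look and compute and a tool call to move; the robot and the scene stay as the last step left them, time stands still between calls to the robot, and variables do not carry over. Pictures are saved under pics/ and viewed, at most 10 in all, crops included, and the job is handed in when it is done.

Besides the shell and the picture viewer there is one more tool, called after "Request:" as name(argument=value, ...), one argument or row to a line, values as JSON. arm_command: Moves the arm, as the interface text tells. Its arguments: {"type":"object","properties":{"deltas":{"type":"array"},"squeeze":{"type":"number"}},"required":["deltas"]}

```bash
mkdir -p pics; ls
cat > h.py <<'E'
import numpy as np,cv2
from station import ctrl
def K(s): return np.array([[s['fx'],0,s['cx']],[0,s['fy'],s['cy']],[0,0,1.]])
def ray(s,u,v):
    p=cv2.undistortPoints(np.array([[[u,v]]],float),K(s),np.array(s['D'],float))[0,0]
    T=np.array(s['cam_to_world']); return T[:3,3],T[:3,:3]@np.array([p[0],p[1],1.])
def atz(s,u,v,z):
    o,d=ray(s,u,v); return o+d*(z-o[2])/d[2]
def atd(s,u,v):
    o,d=ray(s,u,v); return o+d*s['z_map'][int(v),int(u)]
def save(s,n,box=None,k=1):
    f=s['frame'][:,:,::-1]
    if box: f=f[box[1]:box[3],box[0]:box[2]]
    cv2.imwrite('pics/'+n,cv2.resize(f,None,fx=k,fy=k,interpolation=cv2.INTER_CUBIC))
E
cat > a.py <<'E'
from h import *
import pickle
a=ctrl.snapshot('top');b=ctrl.snapshot('scene')
pickle.dump((a,b),open('s.pkl','wb'))
save(a,'top.png');save(b,'scene.png')
for s in(a,b):print(s['fx'],s['cx'],s['cy'],np.round(s['cam_to_world'],3).tolist())
print(ctrl.sense())
E
python3 a.py
```

```text
pics
379.961921890345 318.4215592318866 195.95174284361593 [[0.007, -0.992, 0.129, 449.397], [-1.0, -0.008, -0.007, -50.047], [0.008, -0.129, -0.992, 1200.54], [0.0, 0.0, 0.0, 1.0]]
369.5459842948825 316.8375539984065 197.23466979110248 [[-0.417, 0.769, -0.484, 1061.647], [0.909, 0.35, -0.227, 169.955], [-0.005, -0.534, -0.845, 958.118], [0.0, 0.0, 0.0, 1.0]]
{'t': 0.1, 'q': array([-1.02187233e+00,  3.59328421e-01,  1.11626364e-02, -3.17462954e-04,
       -1.22409583e+00, -2.88081738e-01]), 'qd': array([-0.00030724, -0.0021448 ,  0.00248847,  0.00012751, -0.00101205,
       -0.00011927]), 'joint_efforts': array([-6.81378115e-04, -5.84161091e+01,  2.93752795e+01,  7.01552287e+00,
        1.01431759e-02, -6.55043277e-05]), 'position': array([ 173.93368742, -651.75813607,  225.71154694]), 'eef_rot': array([ 3.14010295e+00, -1.30193797e-04, -2.88085839e+00]), 'wrist_force': array([0.2776888 , 0.69189405, 0.61279639]), 'wrist_torque': array([ 0.01853108,  0.01816456, -0.0612668 ]), 'grasp_force': 0.0, 'gripper_width': 0.9969785812105241}
```

View pics/top.png

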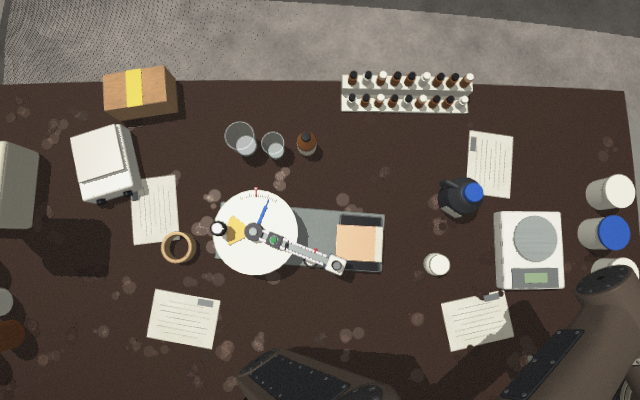

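View pics/scene.png

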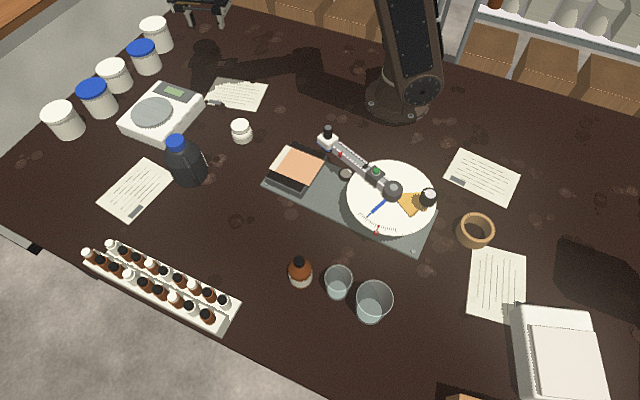

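The top view shows the dial at about (256,232), knob at (218,229), blue pointer tip (268,200), red dial tab (256,191), button (273,239) and head grip (338,265). I'll enlarge it.

```bash
cat > b.py <<'E'
from h import *
import pickle
a,b=pickle.load(open('s.pkl','rb'))
save(a,'topc.png',(200,175,360,285),5)
for n,u,v,z in [('knob',218,229,190),('hub',253,231.5,155),('tip',268,200,118),('tab',256,194,118),('btn',273,239,170),('grip',337,266,192)]:
    print(n,atz(a,u,v,z).round(1),atd(a,u,v).round(1))
E
python3 b.py
```

```text
knob [490.4 209.8 190. ] [490.4 209.9 189.8]
hub [486.  121.8 155. ] [486.  122.  153.6]
tip [577.8  87.2 118. ] [577.3  86.6 122.7]
tab [594.9 122.2 118. ] [595.  122.3 117.5]
btn [465.8  64.6 170. ] [465.8  64.6 170.5]
grip [ 396.2 -107.   192. ] [ 396.1 -107.2  188.8]
```

View pics/topc.png

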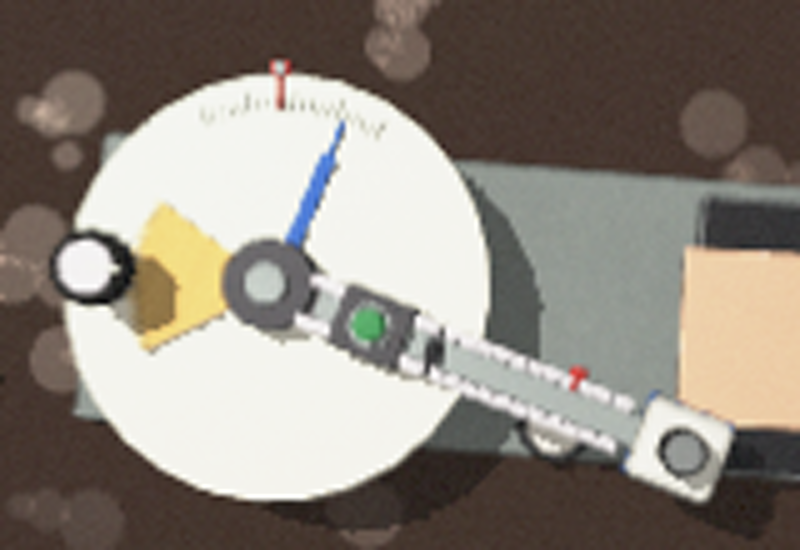

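Readings from the enlarged crop, in full-image pixels:

| Item | Pixel | World x, y (mm) |
|---|---|---|
| Hub | (253,231.6) | (486,122) |
| Knob | (218.4,228.3) | (490,210) |
| Pointer tip | (268.6,199.4) | – |
| Tab line inner end | (256.2,196.6) | – |

The boom needs about +21°, so the knob needs about −2.9 rad. I'll move towards the knob and unwind the wrist to yaw 0 on the way.

```bash
cat > plan.py <<'E'
# usage: plan.py x0 y0 yaw0  x1 y1 yaw1 ...: per-leg tool shift (m) and turn, 5 rows each
import sys,numpy as np
w=np.array(sys.argv[1:],float).reshape(-1,3)
for a,b in zip(w,w[1:]):
    c,s=np.cos(a[2]),np.sin(a[2]); d=(b-a)[:2]/1000
    print('turn/row',round(-(b[2]-a[2])/5,3),'shift/row',round(d@[c,s]/5,4),round(d@[s,-c]/5,4))
E
python3 plan.py 174 -652 -2.881 350 -510 -2.161 470 -320 -1.441 490 -90 -.721 490 140 -.001
```

```text
turn/row -0.144 shift/row -0.0413 0.0184
turn/row -0.144 shift/row -0.0449 0.0012
turn/row -0.144 shift/row -0.0451 -0.0099
turn/row -0.144 shift/row -0.0304 -0.0346
```

Request:
arm_command(
  deltas=[
    [[0,0,-0.144],[-0.0413,0.0184,0],100],
    [[0,0,-0.288],[-0.0826,0.0368,0],100],
    [[0,0,-0.432],[-0.1239,0.0552,0],100],
    [[0,0,-0.576],[-0.1652,0.0736,0],100],
    [[0,0,-0.72],[-0.2065,0.092,0],100],
  ],
  squeeze=30,
)

```text
t: 0.6
position: [350.8, -508.6, 226.3]
eef_rot: [3.141, 0.0, -2.155]
wrist_force: [0.7, -0.1, -0.4]
gripper_width: 0.998
grasp_force: 0.0
```

Request:
arm_command(
  deltas=[
    [[0,0,-0.144],[-0.0449,0.0012,0],100],
    [[0,0,-0.288],[-0.0898,0.0024,0],100],
    [[0,0,-0.432],[-0.1347,0.0036,0],100],
    [[0,0,-0.576],[-0.1796,0.0048,0],100],
    [[0,0,-0.72],[-0.2245,0.006,0],100],
  ],
)

```text
t: 1.1
position: [470.3, -318.3, 226.4]
eef_rot: [3.141, 0.0, -1.435]
wrist_force: [1.6, -0.1, -0.2]
gripper_width: 0.998
grasp_force: 0.0
```

Request:
arm_command(
  deltas=[
    [[0,0,-0.144],[-0.0451,-0.0099,0],100],
    [[0,0,-0.288],[-0.0902,-0.0198,0],100],
    [[0,0,-0.432],[-0.1353,-0.0297,0],100],
    [[0,0,-0.576],[-0.1804,-0.0396,0],100],
    [[0,0,-0.72],[-0.2255,-0.0495,0],100],
  ],
)

```text
t: 1.6
position: [489.2, -88.3, 226.5]
eef_rot: [3.142, 0.0, -0.715]
wrist_force: [1.7, -0.1, -0.6]
gripper_width: 1.001
grasp_force: 0.0
```

Request:
arm_command(
  deltas=[
    [[0,0,-0.144],[-0.0304,-0.0346,0],100],
    [[0,0,-0.288],[-0.0608,-0.0692,0],100],
    [[0,0,-0.432],[-0.0912,-0.1038,0],100],
    [[0,0,-0.576],[-0.1216,-0.1384,0],100],
    [[0,0,-0.72],[-0.152,-0.173,0],100],
  ],
)

```text
t: 2.1
position: [489.0, 142.0, 226.6]
eef_rot: [-3.141, -0.0, 0.005]
wrist_force: [0.6, -0.8, 0.3]
gripper_width: 0.999
grasp_force: 0.0
```

Request:
arm_command(
  deltas=[
    [[0,0,0],[0,-0.034,0],100],
    [[0,0,0],[0.001,-0.068,0],100],
    [[0,0,0],[0.001,-0.068,0],100],
  ],
)

```text
t: 2.4
position: [490.6, 211.5, 226.0]
eef_rot: [3.141, 0.0, 0.002]
wrist_force: [-0.8, -0.0, -1.0]
gripper_width: 1.003
grasp_force: 0.0
```

```bash
cat > w.py <<'E'
from h import *
import pickle,sys
a=ctrl.snapshot('wrist');pickle.dump(a,open('w.pkl','wb'));save(a,sys.argv[1]);print(np.round(a['cam_to_world'],3).tolist(),ctrl.sense()['position'])
E
python3 w.py w1.png
```

```text
[[0.004, -0.967, -0.254, 558.226], [-1.0, -0.003, -0.002, 211.671], [0.001, 0.254, -0.967, 385.169], [0.0, 0.0, 0.0, 1.0]] [490.25259453 209.81666995 225.89047581]
```

View pics/w1.png

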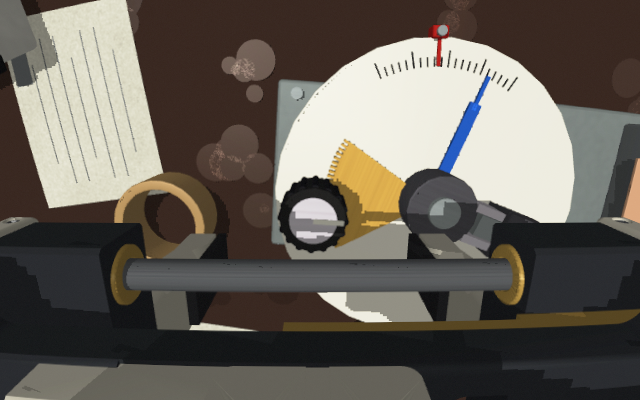

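The wrist view shows the knob at (314,214), the pointer tip at (489,77), the tab line's inner end at (439,66) and the hub at (445,212).

Run:
```python
from h import *
import pickle
a=pickle.load(open('w.pkl','rb'))
P={n:atz(a,u,v,z) for n,u,v,z in [('knob',314,214,190),('hub',445,212,155),('tip',489,77,118),('tab',439,66,118)]}
for n in P: print(n,P[n].round(1))
h=P['hub'];f=lambda p:np.arctan2(*(p-h)[[1,0]])
for n in('tip','tab'): print(n,f(P[n]),np.hypot(*(P[n]-h)[:2]))
print('knob dist',np.hypot(*(P['knob']-h)[:2]),(f(P['tab'])-f(P['tip']))*8)
```

```text
knob [497.8 213.1 190. ]
hub [488.7 122.6 155. ]
tip [581.7  84.3 118. ]
tab [588.5 122.6 118. ]
tip -0.39072008837610295 100.62649157425004
tab -3.803762919280191e-05 99.8619444469791
knob dist 90.90160780196041 3.125456405975281
```

Run:
```python
from h import *
import pickle
def cloud(s):
    v,u=np.mgrid[0:400,0:640]; p=cv2.undistortPoints(np.stack([u,v],-1).reshape(-1,1,2).astype(float),K(s),np.array(s['D'],float))[:,0]
    z=s['z_map'].reshape(-1,1);T=np.array(s['cam_to_world'])
    return (np.c_[p,np.ones(len(p))]*z)@T[:3,:3].T+T[:3,3]
for s in (pickle.load(open('w.pkl','rb')),)+pickle.load(open('s.pkl','rb')):
    c=cloud(s); m=(abs(c[:,2]-190)<3)&(abs(c[:,0]-490)<40)&(abs(c[:,1]-211)<40)
    q=c[m]; print(len(q),(q.min(0)+q.max(0))/2,q.min(0),q.max(0),q.mean(0))
```

```text
3533 [494.44174805 213.88765433 190.00892028] [473.44707633 193.55962611 187.01886593] [515.43641977 234.21568255 192.99897462] [495.63851657 213.6174681  191.08271192]
151 [493.14175605 213.10382989 189.99682484] [474.39816688 193.75630989 187.02944972] [511.88534523 232.45134989 192.96419995] [493.88696951 213.17162438 189.75411275]
162 [496.38042946 213.71398027 189.94742837] [475.93895112 194.60451796 187.00387416] [516.8219078  232.82344258 192.89098257] [496.98166232 214.06940532 189.28188644]
```

Knob centre is (494.5,213.4). I'll centre on it, descend, and grip.

Request:
arm_command(
  deltas=[
    [[0,0,0],[0.004,-0.0035,0.01],100],
    [[0,0,0],[0.004,-0.0035,0.03],100],
    [[0,0,0],[0.004,-0.0035,0.05],100],
    [[0,0,0],[0.004,-0.0035,0.068],100],
    [[0,0,0],[0.004,-0.0035,0.068],100],
  ],
)

```text
t: 2.95
position: [493.2, 209.5, 155.6]
eef_rot: [3.139, 0.004, -0.003]
wrist_force: [-0.2, -0.6, -0.7]
gripper_width: 1.001
grasp_force: 0.0
```

Request:
arm_command(
  deltas=[
    [[0,0,0],[0,0,0],30],
    [[0,0,0],[0,0,0],30],
    [[0,0,0],[0,0,0],30],
    [[0,0,0],[0,0,0],30],
    [[0,0,0],[0,0,0],30],
  ],
  squeeze=35,
)

```text
t: 3.45
position: [494.8, 211.8, 159.0]
eef_rot: [-3.141, -0.001, -0.001]
wrist_force: [-1.1, -0.6, 0.1]
gripper_width: 0.608
grasp_force: 0.0
```

Request:
arm_command(
  deltas=[
    [[0,0,0],[0,-0.001,0],30],
    [[0,0,0],[0,-0.001,0],30],
    [[0,0,0],[0,-0.001,0],30],
    [[0,0,0],[0,-0.001,0],30],
    [[0,0,0],[0,-0.001,0],30],
  ],
)

```text
t: 3.95
position: [494.8, 213.9, 158.8]
eef_rot: [-3.14, -0.001, -0.0]
wrist_force: [-2.6, 5.9, 0.6]
gripper_width: 0.451
grasp_force: 35.0
```

Request:
arm_command(
  deltas=[
    [[0,0,0.12],[0,0,0],30],
    [[0,0,0.24],[0,0,0],30],
    [[0,0,0.36],[0,0,0],30],
    [[0,0,0.48],[0,0,0],30],
    [[0,0,0.6],[0,0,0],30],
  ],
)

```text
t: 4.45
position: [494.7, 213.8, 158.8]
eef_rot: [-3.14, 0.0, -0.605]
wrist_force: [-1.8, 5.4, 0.2]
gripper_width: 0.449
grasp_force: 35.0
```

Request:
arm_command(
  deltas=[
    [[0,0,0.12],[0,0,0],30],
    [[0,0,0.24],[0,0,0],30],
    [[0,0,0.36],[0,0,0],30],
    [[0,0,0.48],[0,0,0],30],
    [[0,0,0.6],[0,0,0],30],
  ],
)

```text
t: 4.95
position: [494.7, 213.8, 158.8]
eef_rot: [-3.141, 0.001, -1.205]
wrist_force: [-2.3, 5.3, 1.1]
gripper_width: 0.447
grasp_force: 35.0
```

```bash
cat > t.py <<'E'
from h import *
import pickle,sys
a=ctrl.snapshot('top');pickle.dump(a,open('t.pkl','wb'));save(a,sys.argv[1],(220,180,300,240),10)
print(ctrl.sense()['eef_rot'],ctrl.sense()['wrist_force'])
E
python3 t.py t1.png
```

```text
[-3.14059598e+00  1.27219383e-03 -1.21268463e+00] [-1.58363682  4.99163519  1.22669442]
```

View pics/t1.png

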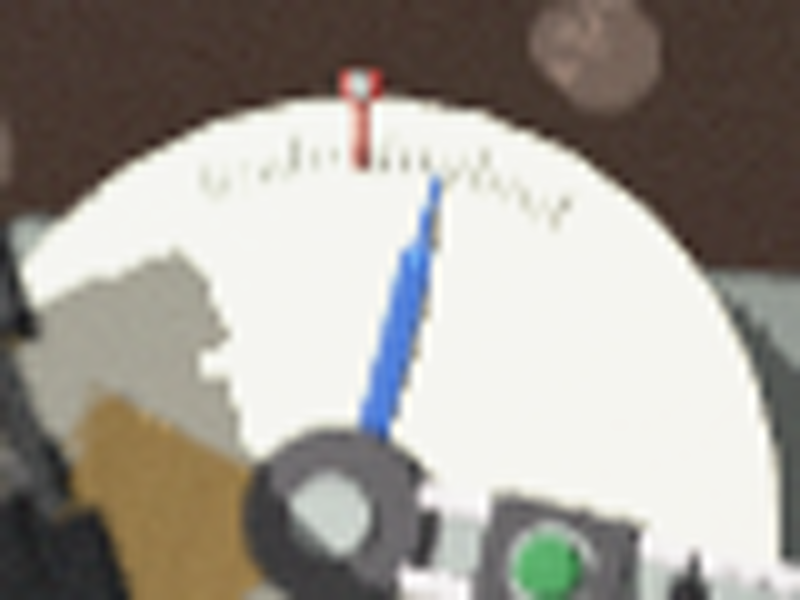

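Pointer tip is at crop (435,178) and the tab line end at (361,168), so about 0.21 rad of boom (1.7 rad of knob) is left.

Request:
arm_command(
  deltas=[
    [[0,0,0.12],[0,0,0],30],
    [[0,0,0.24],[0,0,0],30],
    [[0,0,0.36],[0,0,0],30],
    [[0,0,0.48],[0,0,0],30],
    [[0,0,0.6],[0,0,0],30],
  ],
)

```text
t: 5.5
position: [494.7, 213.8, 158.8]
eef_rot: [-3.141, 0.002, -1.805]
wrist_force: [-2.2, 4.9, 0.8]
gripper_width: 0.452
grasp_force: 35.0
```

Request:
arm_command(
  deltas=[
    [[0,0,0.12],[0,0,0],30],
    [[0,0,0.24],[0,0,0],30],
    [[0,0,0.36],[0,0,0],30],
    [[0,0,0.48],[0,0,0],30],
    [[0,0,0.6],[0,0,0],30],
  ],
)

```text
t: 6.0
position: [494.6, 213.9, 158.8]
eef_rot: [3.141, 0.001, -2.405]
wrist_force: [-2.1, 4.0, 1.5]
gripper_width: 0.447
grasp_force: 35.0
```

Request:
arm_command(
  deltas=[
    [[0,0,0.1],[0,0,0],30],
    [[0,0,0.2],[0,0,0],30],
    [[0,0,0.2],[0,0,0],30],
  ],
)

```text
t: 6.3
position: [494.7, 213.9, 158.8]
eef_rot: [3.14, 0.001, -2.604]
wrist_force: [-2.6, 4.9, 1.0]
gripper_width: 0.448
grasp_force: 35.0
```

```bash
cat > t2.py <<'E'
from h import *
import pickle,sys
S=[ctrl.snapshot(n) for n in('top','wrist')];pickle.dump(S,open('t.pkl','wb'))
f=lambda s,b,k:cv2.resize(s['frame'][b[1]:b[3],b[0]:b[2],::-1],None,fx=k,fy=k,interpolation=cv2.INTER_CUBIC)
A=f(S[0],(232,182,282,242),10);B=f(S[1],(0,0,640,400),.46875)
B=cv2.copyMakeBorder(B,0,600-B.shape[0],0,0,cv2.BORDER_CONSTANT);cv2.imwrite('pics/'+sys.argv[1],np.hstack([A,B]))
print(ctrl.sense()['eef_rot'],ctrl.sense()['wrist_force'])
E
python3 t2.py t2.png
```

```text
[ 3.14017452e+00  1.38176850e-03 -2.60105783e+00] [-2.10012379  4.87262589  1.24983125]
```

View pics/t2.png

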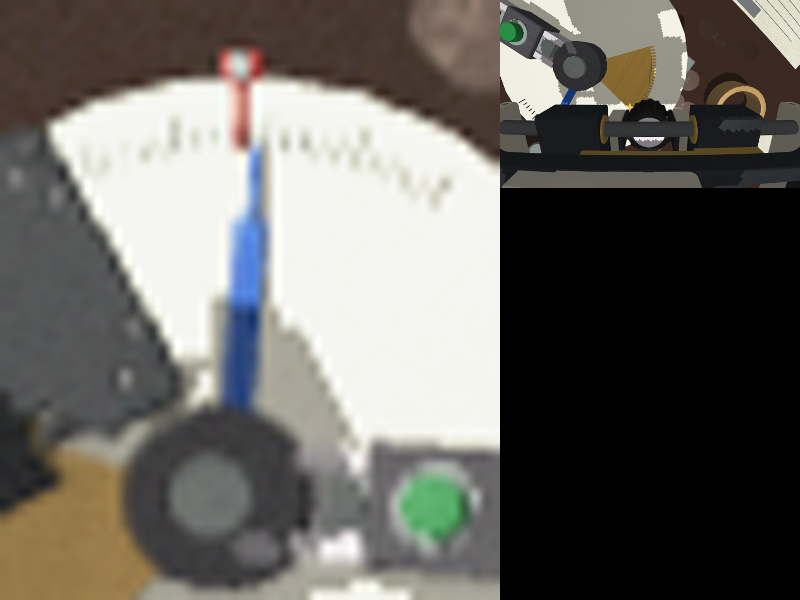

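Tip is at crop column 257 and the tab line at 242, about 4.3 mm short, which is about 0.34 rad of knob.

Request:
arm_command(
  deltas=[
    [[0,0,0.1],[0,0,0],30],
    [[0,0,0.2],[0,0,0],30],
    [[0,0,0.32],[0,0,0],30],
    [[0,0,0.32],[0,0,0],30],
  ],
)

```text
t: 6.8
position: [494.7, 213.9, 158.8]
eef_rot: [3.14, 0.001, -2.925]
wrist_force: [-2.3, 5.1, 0.9]
gripper_width: 0.448
grasp_force: 35.0
```

```bash
cat > ang.py <<'E'
from h import *
def ang(s,zb=118,c=None):
    f=s['frame'].astype(float);r,g,b=f[...,0],f[...,1],f[...,2];out={}
    for n,w,lo,hi in(('blue',b-np.maximum(r,g),80,102),('red',r-np.maximum(g,b),100,122)):
        P=[];W=[]
        for v,u in zip(*np.where(w>25)):
            p=atz(s,u,v,zb);rr=np.hypot(p[0]-488.7,p[1]-122.6)
            if lo<rr<hi and p[0]>540: P.append(p[:2]);W.append(w[v,u])
        P=np.array(P)-[488.7,122.6]
        if len(P)==0: print(n,'none');continue
        a=np.arctan2(P[:,1],P[:,0]); out[n]=np.average(a,weights=W);print(n,len(P),out[n].round(4),np.hypot(*P.T).min().round(1),np.hypot(*P.T).max().round(1))
    print('boom to go',out['red']-out['blue'],'knob',8*(out['red']-out['blue']))
if __name__=='__main__':
    ang(ctrl.snapshot('top'));ang(ctrl.snapshot('scene'))
E
python3 ang.py
```

```text
blue 9 -0.0036 80.2 97.5
red 16 0.0075 100.4 120.9
boom to go 0.011047115440549279 knob 0.08837692352439423
blue 7 -0.0019 81.0 97.1
red 13 0.0093 102.6 121.5
boom to go 0.011223638546180525 knob 0.0897891083694442
```

Request:
arm_command(
  deltas=[
    [[0,0,0.04],[0,0,0],30],
    [[0,0,0.08],[0,0,0],30],
    [[0,0,0.08],[0,0,0],30],
  ],
)

```text
t: 7.2
position: [494.6, 213.9, 158.8]
eef_rot: [3.14, 0.001, -3.002]
wrist_force: [-2.6, 4.9, 0.6]
gripper_width: 0.45
grasp_force: 35.0
```

```bash
python3 ang.py
python3 - <<'E'
from h import *
# axis from dial rim / hub in top depth
from scipy.optimize import least_squares
s=ctrl.snapshot('top'); v,u=np.mgrid[160:300,190:320]
P=[]
for a,b in zip(v.ravel(),u.ravel()):
    p=atd(s,b,a)
    if abs(p[2]-116)<4 and s['frame'][a,b].min()>190: P.append(p[:2])
P=np.array(P).astype(np.float32); hull=cv2.convexHull(P)[:,0]
f=lambda x:np.hypot(*(hull-x[:2]).T)-x[2]
r=least_squares(f,[488,122,120],loss='soft_l1');print(r.x,len(hull))
E
```

```text
blue 8 0.0194 80.2 97.5
red 15 0.0069 103.3 120.9
boom to go -0.012546740546200096 knob -0.10037392436960077
blue 8 0.007 81.0 99.8
red 13 0.0093 102.6 121.5
boom to go 0.002334539065712118 knob 0.018676312525696945
[487.70775615 122.95035    120.36067917] 42
```

Request:
arm_command(
  deltas=[
    [[0,0,0],[0,0,0],75],
    [[0,0,0],[0,0,0],75],
    [[0,0,0],[0,0,0],75],
    [[0,0,0],[0,0,-0.03],75],
    [[0,0,0],[0,0,-0.07],75],
  ],
)

```text
t: 7.85
position: [493.5, 211.5, 227.4]
eef_rot: [-3.139, -0.004, -3.001]
wrist_force: [1.3, 1.1, 0.5]
gripper_width: 0.745
grasp_force: 0.0
```

```bash
python3 plan.py 494.6 213.5 -3.002 625 125 -3.002
```

```text
turn/row -0.0 shift/row -0.0234 -0.0212
```

Request:
arm_command(
  deltas=[
    [[0,0,0],[-0.033,-0.03,0],75],
    [[0,0,0],[-0.066,-0.06,0],75],
    [[0,0,0],[-0.1,-0.09,0],75],
    [[0,0,0],[-0.117,-0.106,0],75],
    [[0,0,0],[-0.117,-0.106,0],75],
  ],
)

```text
t: 8.35
position: [627.2, 121.7, 227.3]
eef_rot: [-3.14, -0.002, -3.004]
wrist_force: [0.2, -0.0, -0.7]
gripper_width: 0.751
grasp_force: 0.0
```

```bash
python3 w.py w2.png
```

```text
[[-0.139, 0.958, 0.25, 559.633], [0.99, 0.135, 0.033, 112.677], [-0.002, 0.252, -0.968, 386.627], [0.0, 0.0, 0.0, 1.0]] [625.96885073 122.62806251 227.43699652]
```

View pics/w2.png

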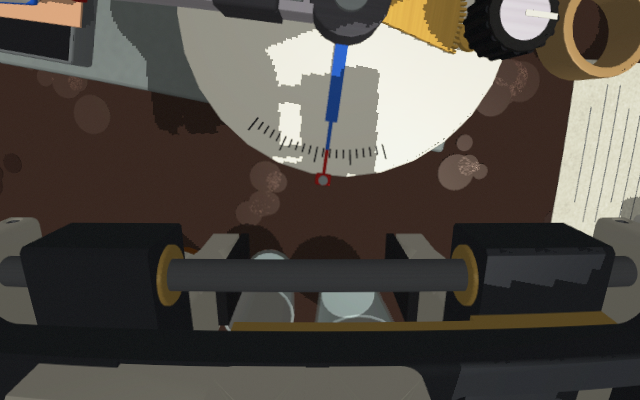

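The pointer tip meets the red line at about (327,150). I'll check the alignment to sub-pixel precision.

Run:
```python
from h import *
import pickle
s=pickle.load(open('w.pkl','rb'));f=s['frame'].astype(float);r,g,b=f[...,0],f[...,1],f[...,2]
Q={}
for n,w,r0,r1 in(('blue',b-r,60,149),('red',r-g-0*b,151,172)):
    P=[]
    for v in range(r0,r1):
        x=w[v,290:370].clip(20)-20
        if x.sum()>15: P.append(atz(s,290+np.average(np.arange(80),weights=x),v,118)[:2])
    P=np.array(P);c=np.polyfit(P[:,0],P[:,1],1);Q[n]=P
    print(n,len(P),c,np.polyval(c,588.5),P[0].round(1),P[-1].round(1))
save(s,'w2c.png',(280,30,370,190),3.5)
```

```text
blue 89 [9.39000026e-03 1.18320429e+02] 123.846444439841 [523.6 123.3] [588.  123.8]
red 21 [2.89023001e-03 1.22068034e+02] 123.76893396086093 [590.3 123.8] [606.  123.8]
```

View pics/w2c.png

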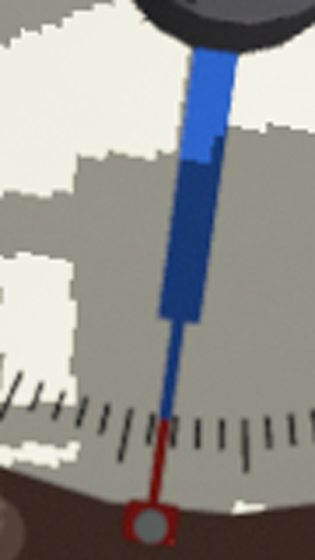

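Aligned to within 0.1 mm. Next I'll locate the button, grip, arm pointer and reach tab in the fixed cameras.

```bash
cat > loc.py <<'E'
from h import *
import pickle,sys
S=[ctrl.snapshot('top'),ctrl.snapshot('scene')];pickle.dump(S,open('s2.pkl','wb'))
for s in S:
    f=s['frame'].astype(float);r,g,b=f[...,0],f[...,1],f[...,2]
    for n,w,z,y0,y1 in(('green',g-np.maximum(r,b),170,20,100),('red',r-np.maximum(g,b),152,-110,20)):
        L=[]
        for v,u in zip(*np.where(w>(25 if n=='green' else 50))):
            p=atz(s,u,v,z)
            if abs(p[0]-488)<35 and y0<p[1]<y1: L.append([*p[:2],w[v,u],u,v])
        L=np.array(L)
        if len(L): print(n,len(L),np.average(L,axis=0,weights=L[:,2]).round(1))
E
python3 loc.py; python3 plan.py 626 123 -3.002 488 60 -3.142
```

```text
green 30 [486.9  59.6  36.5 275.  231.2]
red 5 [504.6 -56.   71.8 317.8 225.3]
red 14 [510.3 -53.5  67.1 328.3 170.7]
turn/row 0.028 shift/row 0.0291 -0.0086
```

Request:
arm_command(
  deltas=[
    [[0,0,0.03],[0.03,-0.009,0],0],
    [[0,0,0.06],[0.06,-0.018,0],0],
    [[0,0,0.09],[0.09,-0.027,0],0],
    [[0,0,0.12],[0.12,-0.036,0],0],
    [[0,0,0.14],[0.146,-0.043,0],0],
  ],
)

```text
t: 9.0
position: [484.7, 61.0, 228.9]
eef_rot: [3.141, 0.001, -3.141]
wrist_force: [-0.2, 0.3, -0.2]
gripper_width: 0.355
grasp_force: 0.0
```

Request:
arm_command(
  deltas=[
    [[0,0,0],[0,0,0.02],0],
    [[0,0,0],[0,0,0.04],0],
    [[0,0,0],[0,0,0.046],0],
    [[0,0,0],[0,0,0.046],0],
    [[0,0,0],[0,0,0.046],0],
  ],
)

```text
t: 9.5
position: [487.1, 61.5, 183.4]
eef_rot: [3.142, 0.001, -3.14]
wrist_force: [0.9, 0.1, 1.1]
gripper_width: 0.004
grasp_force: 0.0
```

Request:
arm_command(
  deltas=[
    [[0,0,0],[0,-0.001,0.008],0],
    [[0,0,0],[0,-0.001,0.013],0],
    [[0,0,0],[0,-0.001,0.016],0],
    [[0,0,0],[0,-0.001,0.019],0],
    [[0,0,0],[0,-0.001,0.019],0],
  ],
)

```text
t: 10.0
position: [487.2, 60.2, 164.7]
eef_rot: [3.141, 0.001, -3.14]
wrist_force: [-4.1, 1.4, 11.8]
gripper_width: 0.006
grasp_force: 5.8
```

Request:
arm_command(
  deltas=[
    [[0,0,0],[0,0,0.001],0],
    [[0,0,0],[0,0,0.001],0],
    [[0,0,0],[0,0,0.001],0],
  ],
)

```text
t: 10.3
position: [487.3, 60.2, 164.5]
eef_rot: [3.141, 0.002, -3.14]
wrist_force: [-8.2, 1.9, 19.4]
gripper_width: 0.003
grasp_force: 9.7
```

The button is at its stop (force rising to 19 N with no further travel). I'll lift and go above the grip.

Request:
arm_command(
  deltas=[
    [[0,0,0],[0,0,-0.02],0],
    [[0,0,0],[0,0,-0.05],60],
    [[0,0,0],[0,0,-0.066],70],
    [[0,0,0],[0,-0.04,-0.066],70],
    [[0,0,0],[0,-0.08,-0.066],70],
  ],
)

```text
t: 10.8
position: [487.1, -20.1, 229.0]
eef_rot: [3.141, 0.001, -3.138]
wrist_force: [0.6, 0.1, -1.0]
gripper_width: 0.305
grasp_force: 0.0
```

```bash
cat > g.py <<'E'
from h import *
for n in('top','scene'):
    s=ctrl.snapshot(n); v,u=np.mgrid[0:400,0:640]; p=cv2.undistortPoints(np.stack([u,v],-1).reshape(-1,1,2).astype(float),K(s),np.array(s['D'],float))[:,0]
    T=np.array(s['cam_to_world']);c=(np.c_[p,np.ones(len(p))]*s['z_map'].reshape(-1,1))@T[:3,:3].T+T[:3,3]
    for z0,a in((192,'grip'),(155,'head')):
        q=c[(abs(c[:,2]-z0)<4)&(abs(c[:,0]-488)<35)&(abs(c[:,1]+122)<35)]
        if len(q):print(n,a,len(q),((q.min(0)+q.max(0))/2).round(1),q.mean(0).round(1))
E
python3 g.py; python3 loc.py; python3 ang.py
```

```text
top grip 10 [ 488.1 -132.1  190.4] [ 488.9 -131.6  190.4]
top head 65 [ 489.7 -139.3  154.9] [ 488.6 -139.8  154.2]
scene grip 57 [ 490.9 -121.9  192. ] [ 492.  -121.7  191.6]
scene head 129 [ 491.3 -117.2  154.9] [ 495.8 -117.2  153.9]
green 31 [494.1  61.6  62.5 371.2 176.8]
red 17 [508.9 -53.8 102.  328.4 170.3]
blue 8 0.0192 80.2 97.5
red 15 0.0067 103.3 120.9
boom to go -0.012526360631158721 knob -0.10021088504926977
blue 8 0.0069 81.0 99.8
red 13 0.0093 102.6 121.5
boom to go 0.002346849300461768 knob 0.018774794403694145
```

Request:
arm_command(
  deltas=[
    [[0,0,0],[-0.03,0.005,0],70],
    [[0,0,0],[-0.055,0.005,0],70],
    [[0,0,0],[-0.055,0.005,0],70],
  ],
)

```text
t: 11.4
position: [544.2, -13.6, 227.7]
eef_rot: [-3.141, -0.0, -3.139]
wrist_force: [-0.8, 0.3, -1.1]
gripper_width: 0.7
grasp_force: 0.0
```

```bash
cat > m.py <<'E'
from h import *
import pickle
s=ctrl.snapshot('wrist');pickle.dump(s,open('w3.pkl','wb'))
pr=lambda x,y,z:cv2.projectPoints((np.linalg.inv(s['cam_to_world'])[:3,:3]@np.array([x,y,z])+np.linalg.inv(s['cam_to_world'])[:3,3])[None],np.zeros(3),np.zeros(3),K(s),np.array(s['D'],float))[0].ravel()
print([pr(488,y,150).round() for y in(60,23,-54)],ctrl.sense()['position'])
c=np.array([pr(488,y,150) for y in(60,-80)]);v0=int(c[:,1].mean())-50;u0=int(c[:,0].min())-20
print(u0,v0);f=s['frame'][max(v0,0):v0+110,max(u0,0):max(u0,0)+266,::-1];cv2.imwrite('pics/w3.png',cv2.resize(f,None,fx=3,fy=3,interpolation=cv2.INTER_CUBIC))
E
python3 m.py
```

```text
[array([427., 127.]), array([372., 127.]), array([257., 126.])] [542.63936836 -13.83784991 227.60639532]
198 76
```

View pics/w3.png

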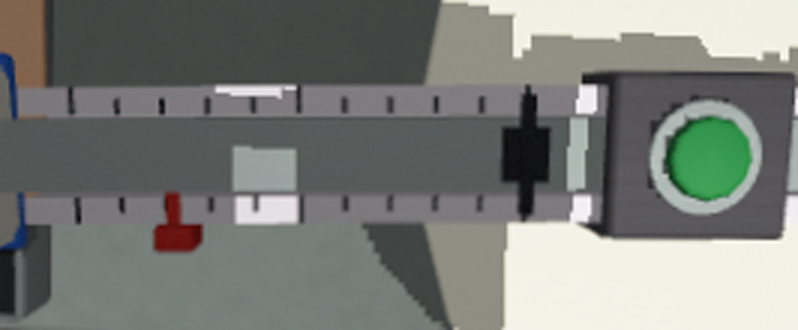

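The crop shows the arm pointer at x≈527 (full u≈373.6) and the red tab line at x≈173.5 (full u≈255.8), just short of 8 ticks apart.

Run:
```python
from h import *
import pickle
s=pickle.load(open('w3.pkl','rb'));f=s['frame'].astype(float)
for v in range(139,151):
    w=(f[v,240:275,0]-f[v,240:275,1]-15).clip(0); k=(90-f[v,360:390].max(1)).clip(0)
    if w.sum()>0 : print(v,'tab',(240+np.average(np.arange(35),weights=w)).round(2),end=' ')
    if k.sum()>0: print('ptr',(360+np.average(np.arange(30),weights=k)).round(2),end='')
    print()
for z in(149,150,152):
    p=atz(s,374.0-.3,144,z);t=atz(s,255.8,144,z);print(z,p.round(1),t.round(1),np.hypot(*(p-t)[:2]))
```

```text
ptr 372.91
140 tab 254.84 ptr 372.87
141 tab 254.89 ptr 372.97
142 tab 254.91 ptr 373.03
143 tab 255.06 ptr 372.98
144 tab 255.13 ptr 372.81
145 tab 255.12 ptr 372.74
146 tab 255.18 ptr 372.81
147 tab 255.19 ptr 372.61
148 tab 255.26 ptr 372.3
149 tab 255.36 ptr 372.0
150 tab 255.35 
149 [499.5  24.5 149. ] [499.8 -55.3 149. ] 79.77132148558069
150 [499.4  24.3 150. ] [499.7 -55.1 150. ] 79.43617367983515
152 [499.2  24.  152. ] [499.5 -54.8 152. ] 78.76587806834405
```

Travel needed is about 79 mm. Now to the grip.

Request:
arm_command(
  deltas=[
    [[0,0,0],[0.02,-0.04,0],70],
    [[0,0,0],[0.04,-0.08,0],70],
    [[0,0,0],[0.053,-0.108,0],70],
    [[0,0,0],[0.053,-0.108,0.03],70],
    [[0,0,0],[0.053,-0.108,0.05],70],
  ],
)

```text
t: 11.95
position: [487.6, -123.0, 177.8]
eef_rot: [3.141, 0.001, 3.141]
wrist_force: [-0.0, 0.8, -0.1]
gripper_width: 0.698
grasp_force: 0.0
```

Request:
arm_command(
  deltas=[
    [[0,0,0],[0,0,0.01],70],
    [[0,0,0],[0,0,0.019],70],
    [[0,0,0],[0,0,0.019],70],
  ],
)

```text
t: 12.25
position: [488.6, -122.5, 158.9]
eef_rot: [-3.142, -0.001, -3.14]
wrist_force: [-0.1, 0.2, 0.1]
gripper_width: 0.7
grasp_force: 0.0
```

Request:
arm_command(
  deltas=[
    [[0,0,0],[0,0,0],15],
    [[0,0,0],[0,0,0],15],
    [[0,0,0],[0,0,0],15],
    [[0,0,0],[0,0,0],15],
    [[0,0,0],[0,0,0],15],
  ],
  squeeze=40,
)

```text
t: 12.75
position: [489.1, -122.8, 159.8]
eef_rot: [3.141, 0.0, -3.141]
wrist_force: [0.1, 5.7, 0.6]
gripper_width: 0.308
grasp_force: 2.8
```

Request:
arm_command(
  deltas=[
    [[0,0,0],[0,0,0],15],
    [[0,0,0],[0,0,0],15],
    [[0,0,0],[0,0,0],15],
  ],
)

```text
t: 13.05
position: [489.1, -122.5, 159.8]
eef_rot: [3.141, 0.0, -3.141]
wrist_force: [-1.5, 6.1, 3.1]
gripper_width: 0.29
grasp_force: 40.0
```

```bash
cat > r.py <<'E'
from h import *
import pickle
s=ctrl.snapshot('scene');t=ctrl.snapshot('top');pickle.dump((s,t),open('r.pkl','wb'));x=ctrl.sense()
print(x['position'],x['wrist_force'],x['gripper_width'],x['grasp_force'])
E
python3 r.py
```

```text
[ 489.11632606 -122.53384043  159.7566062 ] [-1.88904841  5.93824444  3.46232665] 0.2881720242264888 40.000741481781006
```

Request:
arm_command(
  deltas=[
    [[0,0,0],[0,-0.006,0],15],
    [[0,0,0],[0,-0.014,0],15],
    [[0,0,0],[0,-0.024,0],15],
    [[0,0,0],[0,-0.034,0],15],
    [[0,0,0],[0,-0.044,0],15],
  ],
)

```text
t: 13.65
position: [489.3, -166.6, 159.7]
eef_rot: [3.141, 0.001, -3.14]
wrist_force: [0.2, 7.4, 2.5]
gripper_width: 0.289
grasp_force: 40.0
```

Request:
arm_command(
  deltas=[
    [[0,0,0],[0,-0.01,0],15],
    [[0,0,0],[0,-0.02,0],15],
    [[0,0,0],[-0.0005,-0.028,0],15],
    [[0,0,0],[-0.0005,-0.033,0],15],
    [[0,0,0],[-0.0005,-0.033,0],15],
  ],
)

```text
t: 14.15
position: [489.5, -200.1, 159.7]
eef_rot: [3.141, -0.0, -3.141]
wrist_force: [-1.9, 6.0, 4.2]
gripper_width: 0.288
grasp_force: 40.0
```

```bash
cat >> r.py <<'E'
T=np.array(s['cam_to_world']);Ti=np.linalg.inv(T)
pr=lambda s,x,y,z:cv2.projectPoints((lambda Ti:Ti[:3,:3]@np.array([x,y,z])+Ti[:3,3])(np.linalg.inv(s['cam_to_world']))[None],np.zeros(3),np.zeros(3),K(s),np.array(s['D'],float))[0].ravel()
I=[]
for c in(s,t):
    u,v=pr(c,495,-54,151);print(u,v);m=cv2.getRotationMatrix2D((u,v),0,1);u,v=int(u),int(v)
    I.append(cv2.resize(c['frame'][v-16:v+17,u-20:u+20,::-1],(400,330),interpolation=cv2.INTER_CUBIC))
w=ctrl.snapshot('wrist');pickle.dump(w,open('r2.pkl','wb'))
W=cv2.resize(w['frame'][:,:,::-1],(400,250));bot=np.hstack([W,np.zeros_like(W)])
cv2.imwrite('pics/r.png',np.vstack([np.hstack(I),bot]))
E
python3 r.py
```

```text
[ 489.49181864 -199.75251932  159.72720689] [-1.19160457  6.07350322  3.57923867] 0.28654465960061465 40.001025795936584
330.3793379818006 166.7679707707506
317.01109297374245 228.83878586746187
```

View pics/r.png

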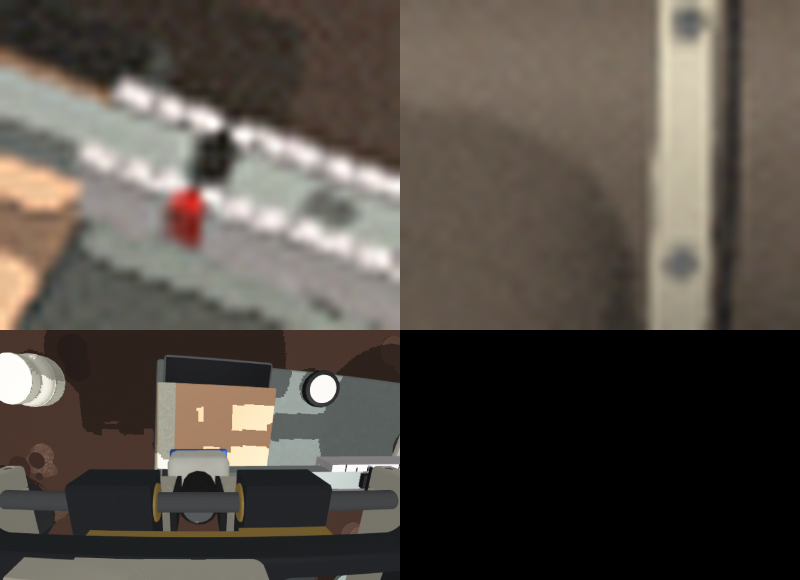

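The scene crop (left) shows the arm's black pointer right by the red tab at (188,195). The tab is hidden in the wrist view, so I'll measure numerically against the scale ticks and from the scene image.

Run:
```python
from h import *
import pickle
w=pickle.load(open('r2.pkl','rb'));s,t=pickle.load(open('r.pkl','rb'))
Ti=np.linalg.inv(w['cam_to_world'])
pr=lambda s,x,y,z:cv2.projectPoints((lambda Ti:Ti[:3,:3]@np.array([x,y,z])+Ti[:3,3])(np.linalg.inv(s['cam_to_world']))[None],np.zeros(3),np.zeros(3),K(s),np.array(s['D'],float))[0].ravel()
for y in(-85,-75,-65,-55,-45):print(y,pr(w,476,y,150).round(1),pr(w,488,y,150).round(1),pr(s,501,y,150).round(1))
g=w['frame'].mean(2).astype(int)
for v in range(208,246,3): print(v,' '.join(map(str,g[v,505:640:3])))
f=s['frame'].astype(int);print('scene red / gray rows')
for v in range(162,176): print(v,' '.join('%d/%d'%(a[0]-a[1],a.mean()) for a in f[v,324:337]))
```

```text
-85 [537.3 219.1] [533.6 240.7] [319.1 164.8]
-75 [555.2 219.1] [551.2 240.5] [322.4 166. ]
-65 [572.8 219. ] [568.6 240.3] [325.8 167.3]
-55 [590.1 218.9] [585.6 240.1] [329.2 168.5]
-45 [606.9 218.8] [602.3 239.9] [332.5 169.7]
208 151 115 118 118 120 129 128 128 128 128 129 128 127 126 127 128 126 128 128 128 127 128 127 128 128 127 128 127 128 127 128 127 127 126 127 127 127 128 128 126 127 127 127 125 126
211 146 116 119 117 117 113 117 126 125 126 125 125 125 126 125 126 126 126 125 125 125 126 125 126 126 126 127 126 125 125 126 126 126 126 125 125 125 125 124 126 126 126 126 125 125
214 136 123 120 116 119 114 115 114 121 127 127 125 127 129 129 129 127 131 132 132 133 133 134 135 136 136 136 137 138 154 156 157 158 160 161 162 164 164 166 168 169 171 173 174 176
217 96 96 97 107 118 113 117 116 117 232 251 251 251 251 251 251 154 250 251 251 251 250 250 250 250 250 250 249 153 153 236 249 231 216 212 208 208 206 198 191 236 247 247 247 247
220 94 93 95 94 95 110 116 116 117 247 252 251 251 251 251 251 46 251 251 251 250 250 130 250 250 250 250 249 86 19 23 124 115 117 120 12
[... 1979 characters left out ...]
168 6/186 10/216 7/228 10/231 18/191 16/97 7/117 3/120 -2/123 -5/166 -5/170 -5/169 -5/173
169 6/130 3/134 2/154 72/155 115/120 117/91 16/214 7/235 3/171 -2/174 -1/185 -2/174 -6/167
170 7/146 -1/143 24/128 101/106 141/96 165/103 52/138 2/207 9/203 9/225 7/230 0/190 -1/184
171 7/146 3/150 17/108 53/68 90/75 110/79 36/109 2/152 5/189 9/201 10/216 11/194 7/224
172 6/150 1/148 20/112 63/78 76/67 83/63 11/128 0/144 6/136 5/137 4/145 9/186 9/218
173 4/141 0/133 19/111 48/87 74/70 79/71 14/132 3/150 5/143 5/146 8/140 4/138 7/135
174 -6/138 -3/133 -1/127 8/123 33/99 40/93 13/139 4/147 4/146 6/144 4/142 6/142 5/142
175 -5/141 -6/141 -7/142 -9/138 -3/135 -2/130 0/140 6/147 5/143 8/143 6/150 7/147 8/143
```

Run:
```python
from h import *
import pickle
w=pickle.load(open('r2.pkl','rb'));s,t=pickle.load(open('r.pkl','rb'));o=pickle.load(open('s2.pkl','rb'))[1]
f=s['frame'].astype(float)-o['frame'].astype(float)
d=-(f.mean(2));d[d<25]=0
# pointer: newly dark pixels near tab
for v in range(160,170):
    x=d[v,322:340]
    if x.sum()>60:
        u=322+np.average(np.arange(18),weights=x);print('ptr',v,u.round(2),[atz(s,u,v,z)[:2].round(1).tolist() for z in(149,151)])
fo=o['frame'].astype(float);r=(fo[...,0]-fo[...,1]-20).clip(0)
for v in range(167,173):
    x=r[v,320:340]
    if x.sum()>60:
        u=320+np.average(np.arange(20),weights=x);print('tab',v,u.round(2),[atz(s,u,v,z)[:2].round(1).tolist() for z in(149,151)])
# home pointer vs tab in old image: dark home block positions now bright
h=(f.mean(2)).copy();h[h<25]=0
for v in range(168,184):
    x=h[v,345:370]
    if x.sum()>80:
        u=345+np.average(np.arange(25),weights=x);print('home',v,u.round(2),atz(s,u,v,151)[:2].round(1))
g=w['frame'].mean(2).astype(int)
for v in(217,219,221,222,223): print(v,g[v,545:603])
```

```text
ptr 163 332.0 [[479.9, -55.7], [481.3, -55.1]]
ptr 164 330.87 [[484.3, -57.1], [485.8, -56.5]]
ptr 165 331.14 [[487.2, -55.1], [488.6, -54.5]]
ptr 166 330.85 [[490.7, -54.4], [492.1, -53.9]]
ptr 167 330.58 [[494.1, -53.7], [495.5, -53.2]]
ptr 168 330.92 [[496.8, -51.5], [498.2, -51.0]]
tab 168 329.15 [[498.8, -55.9], [500.2, -55.4]]
tab 169 328.26 [[502.9, -56.8], [504.3, -56.2]]
tab 170 328.3 [[506.0, -55.3], [507.4, -54.8]]
tab 171 328.39 [[509.0, -53.7], [510.3, -53.2]]
tab 172 328.1 [[512.4, -53.1], [513.7, -52.6]]
home 168 351.12 [475.5  -1. ]
home 169 352.65 [476.9   4.1]
home 170 354.24 [478.2   9.2]
home 171 356.21 [479.2  15.3]
home 172 356.2 [482.3  16.5]
home 173 356.82 [484.7  19.2]
home 174 357.39 [487.2  21.9]
home 175 357.6 [490.   23.6]
home 176 357.1 [493.7  23.5]
home 177 356.71 [497.2  23.8]
home 178 356.84 [500.1  25.3]
home 182 345.43 [524.7   2.5]
217 [251 251 251 251 251 251 251 243 154  52 220 250 251 251 251 251 251 251
 251 250 251 250 250 250 250 250 250 250 250 250 250 250 250 250 250 250
 250 250 250 250 250 249 249 245 153 153 152 153 227 229 236 249 249
[... 286 characters left out ...]
51 251 250 210  49 168 248 251 251 251 251 251 250 251
 251 250 251 250 250 250 241 148  48 217 250 250 250 250 250 250 250 250
 250 250 250 250 250 250 159  30  86 107  25  20  17  22  36  65 104 113
 114 113 114 115]
222 [251 251 251 251 251 251 244 155  51 200 249 251 251 251 251 251 250 250
 251 251 250 250 250 250 233 118  48 236 250 250 250 250 250 250 250 250
 250 250 250 250 249 249  71  28  86  97  19  20  18  24  47  87 112 113
 114 115 115 114]
223 [251 251 251 251 251 251 237 107  53 222 250 251 251 251 251 251 250 250
 251 251 250 250 250 250 219  70  80 247 250 250 250 250 250 250 250 250
 250 250 250 250 249 249  42  31  73  72  19  21  18  28  63 102 113 113
 114 114 114 114]
```

Estimates of the remaining travel agree on about 0.7–1.6 mm, so I'll move 1 mm more.

Request:
arm_command(
  deltas=[
    [[0,0,0],[0,-0.0005,0],15],
    [[0,0,0],[0,-0.001,0],15],
    [[0,0,0],[0,-0.001,0],15],
    [[0,0,0],[0,-0.001,0],15],
  ],
)

```text
t: 14.7
position: [489.5, -200.4, 159.7]
eef_rot: [3.141, 0.0, -3.141]
wrist_force: [-1.5, 5.8, 5.1]
gripper_width: 0.281
grasp_force: 40.0
```

```bash
python3 - <<'E'
from h import *
import pickle
o=pickle.load(open('s2.pkl','rb'))[1]['frame'].astype(float)
s=ctrl.snapshot('scene');w=ctrl.snapshot('wrist')
d=(o-s['frame']).mean(2);d[d<25]=0
for v in range(163,168):
    x=d[v,322:340];u=322+np.average(np.arange(18),weights=x);print(v,u.round(2),atz(s,u,v,151)[:2].round(1))
g=w['frame'].mean(2).astype(int);print(g[222,545:603]);print(g[223,545:603])
x=ctrl.sense();print(x['position'],x['wrist_force'],x['grasp_force'],x['t'])
S=ctrl.snapshot('scene')
E
python3 ang.py
```

```text
163 331.57 [481.8 -56.2]
164 330.7 [485.9 -57. ]
165 331.13 [488.6 -54.5]
166 330.48 [492.5 -54.8]
167 330.21 [495.9 -54.1]
[251 251 251 251 251 251 251 249 186  51 181 250 251 251 251 251 250 250
 250 251 250 250 250 250 250 229 108  49 225 250 250 250 250 250 250 250
 250 250 249 249 249 249 249 141  29  21  18  19  20  24  49  85 112 114
 114 114 114 114]
[251 251 251 251 251 251 251 239 138  50 214 250 251 251 251 250 250 250
 250 250 250 250 250 250 250 207  77  47 243 250 250 250 250 250 250 250
 249 249 250 250 249 249 248  65  22  22  17  18  19  27  62 101 113 113
 113 113 114 114]
[ 489.50815836 -200.35905821  159.73818145] [-1.32313712  6.96180893  4.07453077] 40.000964999198914 14.8Traceback (most recent call last):
  File "ang.py", line 14, in <module>
    ang(ctrl.snapshot('top'));ang(ctrl.snapshot('scene'))
    ~~~^^^^^^^^^^^^^^^^^^^^^^
  File "ang.py", line 9, in ang
    P=np.array(P)-[488.7,122.6]
      ~~~~~~~~~~~^~~~~~~~~~~~~~
ValueError: operands could not be broadcast together with shapes (0,) (2,)
```

Request:
arm_command(
  deltas=[
    [[0,0,0],[0,-0.0005,0],15],
    [[0,0,0],[0,-0.0005,0],15],
    [[0,0,0],[0,-0.0005,0],15],
    [[0,0,0],[0,-0.0005,0],15],
    [[0,0,0],[0,-0.0005,0],15],
  ],
)

```text
t: 15.4
position: [489.5, -200.8, 159.7]
eef_rot: [3.141, 0.0, -3.141]
wrist_force: [-1.5, 6.3, 4.7]
gripper_width: 0.292
grasp_force: 40.0
```

Run:
```python
from h import *
from ang import ang
import pickle
o=pickle.load(open('s2.pkl','rb'))[1]['frame'].astype(float)
s=ctrl.snapshot('scene')
d=(o-s['frame']).mean(2);d[d<25]=0
Y=[]
for v in range(163,168):
    x=d[v,322:340];u=322+np.average(np.arange(18),weights=x);Y.append(atz(s,u,v,151)[1])
print(np.round(Y,1),np.mean(Y));x=ctrl.sense();print(x['position'],x['wrist_force']);ang(s)
```

```text
[-56.  -57.1 -55.  -55.7 -54.3] -55.62224323103794
[ 489.51343999 -200.81750764  159.71433225] [-1.92001225  5.68499637  4.69311993]
blue 8 0.007 81.0 99.8
red 13 0.0093 102.6 121.5
boom to go 0.0022759852591569063 knob 0.01820788207325525
```

The arm pointer reads −55.6 against −55.5 for the tab, and the boom angle is unchanged. Handing in.

```bash
python3 -c "
from station import ctrl
print(ctrl.finish_job())"
```

```text
the job is handed in; nothing more can be done
None
```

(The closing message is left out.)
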